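Clear the gauge lane and push the housing onto the gauge pin

TASK

The gauge lane is blocked: take the loose aluminium bar off its rails and the end cap out from under it, and leave both in the blue tray, the bar lying flat. Then push the green housing along the lane, without lifting it out, until its nose is fully home against the stop block with the gauge pin in its socket. Leave everything else where it is.

Things in the scene. Friction and masses are not known exactly. Their poses are not given: they have to be found in the camera images.
- lane: fixed gauge lane; origin: centre of the underside of its 360 x 110 x 6 mm base plate; +x is the push direction, to the stop block. Steel rails along x at y = +-37.5, 15 wide, x = -150 to 140, tops at z = 32, 60 clear between them. Stop block x = 140 to 175, 90 wide, top at z = 52. Level gauge pin, 8 in diameter, tapered tip, stands 30 out of the block to -x at y = 0, z = 27 (all mm)
- lane_stop (a point): point on the lane's stop face at the root of the gauge pin (lane x = 140, y = 0, z = 27 mm); x axis as the lane's
- housing: sage green housing, champagne end frame, loose, about 0.25 kg, lying on the lane's base plate: 110 mm long (x), 56 wide, 42 high. Origin: centre of its underside; +x to its nose. Flat tail face to push at x = -55 mm. Nose: a cone 42 to 36 mm in diameter, x = 20 to 55 mm, flanked by shoulders 50 mm wide to x = 36, with a socket 35 mm deep, 14 mm wide at the mouth
- housing_nose (a point): centre of the socket's mouth on the nose face (housing x = 55, y = 0, z = 21 mm)
- bar: loose flat aluminium bar, 24 mm (x) by 130 mm (y) by 12 mm thick, 0.1 kg, lying across both rails above the end cap. Origin: centre of its underside
- cap: loose champagne end cap, an open-topped rectangular frame with a floor, 30 mm (x) by 42 mm (y) by 20 mm high, walls 5 mm, 0.04 kg, lying on the base plate between the rails under the bar. Origin: centre of its underside
- tray: blue open tray, fixed, 140 mm (x) by 220 mm (y), 30 mm high, walls and floor 5 mm. Origin: centre of its underside. Stands left or right
- sleeve: steel sleeve standing in the tray, 26 mm outside, 20 mm high; origin: centre of its underside. Bystander: leave alone
- board: foam-topped cardboard board, fixed, 140 mm (x) by 220 mm (y), 12 mm high, with two spare housings; origin: centre of its underside
- stock0: spare green housing, same outer size as the one in the lane (110 x 56 x 42 mm), lying flat; origin: centre of its underside; +x to its nose. Bystander: leave alone (on the board)
- stock1: spare green housing, same outer size as the one in the lane (110 x 56 x 42 mm), lying flat; origin: centre of its underside; +x to its nose. Bystander: leave alone (on the board)
- stock2: spare green housing, same outer size as the one in the lane (110 x 56 x 42 mm), lying flat; origin: centre of its underside; +x to its nose. Bystander: leave alone (beyond the lane)
- jar: grey jar, 40 mm in diameter, 60 mm high, behind the lane's open end; origin: centre of its underside. Bystander: leave alone
- roll: cardboard roll core, ring of 76 mm outside, 22 mm high; origin: centre of its underside. Bystander: leave alone
- driver: screwdriver lying on the bench; origin about the middle of its underside. Bystander: leave alone
Mind the look-alikes: they are no part of the job. Several things have the shape of the bar; the one meant has the colours described above. What is shaped like the housing but black is not meant.

How it is judged:
On the way, in this order (a step that is already met when the one before it is completed fails the run):
1. the bar and the end cap both lie in the blue tray, the bar flat (x of bar in the frame of tray between -0.058 and 0.058 m and y of bar in the frame of tray between -0.1 and 0.1 m and z of each of bar, cap in the frame of tray below 0.03 m and angle between bar's own z axis and vertical below 0.12 rad and x of cap in the frame of tray between -0.058 and 0.058 m and y of cap in the frame of tray between -0.1 and 0.1 m), for 0.2 s.
2. the housing is fully home on the gauge pin (x of housing_nose in the frame of lane_stop above -0.004 m and distance between housing_nose and lane_stop below 0.007 m and angle between the x axis of housing and the x axis of lane, either way round below 0.06 rad and angle between housing's own z axis and vertical below 0.06 rad), for 0.2 s.
At the end, for the whole second after the job is handed in: Bar (flat within 7 degrees) and end cap lie in the blue tray: centres over 10 mm inside its edges, undersides under 30 mm above its foot. Housing flat and straight (3.4 degrees) in the lane, nose within 4 mm of the stop face and 7 mm of the pin root. All three at rest (all of step 1 and all of step 2 and linear speed of each of housing, bar, cap below 0.02 m/s); the robot touches nothing.
It fails at once if the housing is lifted more than 20 mm off the lane's base plate (z of housing in the frame of lane above 0.026 m).
It fails at once if a bystander (spare housing, jar, roll, screwdriver, sleeve) is moved more than 30 mm (distance of any of stock0, stock1, stock2, jar, roll, driver, sleeve from where it was at the start of the episode above 0.03 m).
It also fails if it takes over 67 s, if anything falls off the work surface, if the arm or the gripper's body presses on something with over 40 N, if the wrist force passes 120 N, or if a joint passes its speed limit or range.

ROBOT

A 6-joint arm with a two-finger parallel gripper is mounted at the origin on the work surface. World frame = base frame: x ahead of the robot, y to its left, z up, the work surface at z = 0. Lengths are in m, angles in rad, forces in N, time in s.
With the tool pointing down it reaches from about 0.35 to 0.85 m from the base axis. Payload 8.1 kg.
Tool frame: the origin (TCP) lies between the finger pads; the fingertips stand 11 mm ahead of it and the grasp point (between the pads) lies 8 mm behind it (robot.tips_ahead is the distance from the TCP to the fingertips, in m); z points along the fingers, y is the line along which they close (so a half turn about z gives the same grasp; the last joint's range is limited). The gripper opens to 93 mm and grips with 3 to 60 N. Pads are 15 mm wide; open, the fingers measure 128 mm over their backs; the gripper's body (75 mm by 188 mm) begins 65 mm behind the grasp point.
Start: joints at [1.132, 0.13, 1.488, -0, 1.523, -0.085], TCP at [0.208, 0.563, 0.23] pointing down, gripper open.
Joint ranges: [-2.96, 2.96], [-0.89, 2.26], [0.02, 2.5], [-1.34, 4.48], [0, 2.73], [-2.66, 2.66]. Speed limits (rad/s): [2.39, 2.39, 2.79, 3.14, 3.14, 3.14].

INTERFACE

Orientations are given as a rotation vector (axis times angle).
In Python, from plant import robot gives the robot as it stands. The module is installed in compiled form; this text tells all that it offers.
- The arm moves only by the tool move_arm, never from a script. Its argument "deltas" is one flat list of numbers, 7 for each row, row after row: the shift along the tool's x, y, z in m, then the turn, a rotation vector about the tool's x, y, z in rad, then the opening, from 0 (shut) to 1 (fully open). A call has 1 to 12 rows; each row is the pose to reach, as a shift and turn from the pose commanded when the call began, along the tool's axes at that moment; what a row does not reach only later rows make up. A row lasts 1/8 s, in which the tool goes at most 62.5 mm and 10.7 degrees, less where a joint would pass 70% of its speed; a pose out of reach is approached as far as the arm can. A call with a gripper value outside its range is refused whole. The fingers move at their own pace and stop on an object; "squeeze" is the grip in N (left out, the last holds). Time passes only in rows, so rows that repeat a pose let the fingers close. It gives the time, the measured TCP pose, the force, the opening and the grip force at its end, in the units of the state.
- robot.read_state(): the state, without advancing time (a new reading comes with each control period).
- robot.read_camera(name): name is "scene" or "top" or "wrist"; returns (picture, depth): 420x560x3 uint8, red, green, blue; 420x560 float32, m along the optical axis (not along the pixel's ray), 0 where there is no reading.
- robot.camera_model(name): a dict with "K" (3x3 intrinsics, pixels), "k1" (the pictures are not rectified: a ray, as slopes to the right and down, at radius r is drawn at 1 + k1 r^2 times it, then the intrinsics apply), "R" (3x3) and "t" (3): a world point X has camera coordinates R X + t; the wrist camera has in their place "tool_from_camera" (4x4, takes a point from camera to tool coordinates, whose origin is the TCP and whose axes are the flange's). Camera axes: x right, y down, z forward; pixel columns grow to the right and rows downward; lengths in m; the calibration is good to about 2 mm. A picture is of the moment at which its call begins: read the wrist's pose just before it. camera_model takes no time and is no camera call.
- robot.close_job(): hands the job in; it is judged then, once.
Trained networks look in the newest picture that a camera, given by its name, has taken for a name from the list of things; names that differ only in an ending like _2 or _b are one class to them, and where a whole thing is asked for, a point or a joint stands for the part that bears it (a point fixed in the world has none). Each returns a list of dicts, best first, with "confidence" (0 to 1); they miss things now and then, are a little off and sometimes report something else, mostly with a low value. They report only what shows in the picture. A call takes as long as a camera call. They do not tell look-alikes from the thing itself.
- robot.recognise(camera, label): "uv" ([column, row] in pixels, amid what is visible of it).
The state is a dict: "t": time; "q": joint angles; "dq": joint speeds; "joint_torque": joint torques, N m; "tool_pos": TCP position; "orientation": TCP orientation; "force": force on the tool from outside, world axes, zero at the start; "wrist_torque": the same for the moment, N m; "opening": finger opening in m; "gripper_force": force on a finger pad.
Only numpy, scipy, OpenCV 4.12 (cv2) and the standard library are available. Lean on these libraries where they do the work, as an engineer would, in place of code of your own. Each camera call takes 0.05 s, during which the arm holds its last target. There are 200 camera calls.

## Working session

There is one attempt and no reset: what is moved stays moved. The work goes in short steps, Python scripts to look and compute and a tool call to move; the robot and the scene stay as the last step left them, time stands still between calls to the robot, and variables do not carry over. Pictures are saved under pics/ and viewed, at most 10 in all, crops included, and the job is handed in when it is done.

Besides the shell and the picture viewer there is one more tool, called after "Emit:" by a JSON object that holds its "op" and its "data", one argument or row to a line. move_arm: Moves the arm, as the interface text tells. Its arguments: {"type":"object","properties":{"deltas":{"type":"array","items":{"type":"number"}},"squeeze":{"type":"number"}},"required":["deltas"]}

```bash
mkdir -p pics
cat > h.py <<'E'
import numpy as np, cv2
from plant import robot
from scipy.spatial.transform import Rotation as Rn
def cam(name):
    s=robot.read_state(); im,d=robot.read_camera(name); m=robot.camera_model(name)
    if name=='wrist':
        T=np.eye(4);T[:3,:3]=Rn.from_rotvec(s['orientation']).as_matrix();T[:3,3]=s['tool_pos'];T=T@np.array(m['tool_from_camera'])
    else:
        T=np.eye(4);T[:3,:3]=m['R'];T[:3,3]=m['t'];T=np.linalg.inv(T)
    return im,d,m,T
def cloud(im,d,m,T):
    h,w=d.shape;u,v=np.meshgrid(np.arange(w),np.arange(h))
    p=cv2.undistortPoints(np.stack([u,v],-1).reshape(-1,1,2).astype(np.float64),np.array(m['K'],float),np.array([m['k1'],0,0,0.])).reshape(h,w,2)
    P=np.dstack([p[...,0]*d,p[...,1]*d,d])@T[:3,:3].T+T[:3,3]
    P[d==0]=np.nan
    return P
def save(n,im): cv2.imwrite('pics/'+n,im[...,::-1])
E
python3 - <<'E'
from h import *
a=cam('top');b=cam('scene')
np.savez('top0.npz',P=cloud(*a),im=a[0]);np.savez('scene0.npz',P=cloud(*b),im=b[0])
save('top0.png',a[0]);save('scene0.png',b[0])
P=cloud(*a)
for l in ['lane','housing','bar','cap','tray','sleeve','jar','roll','driver']:
    for r in robot.recognise('top',l)[:4]:
        u,v=np.round(r['uv']).astype(int);print(l,round(r['confidence'],2),u,v,P[v,u].round(3))
E
```

```text
lane 0.88 255 203 [0.614 0.053 0.009]
housing 0.93 318 184 [ 0.648 -0.102  0.051]
housing 0.74 285 287 [ 0.403 -0.016  0.044]
housing 0.69 230 266 [0.459 0.117 0.004]
bar 0.65 266 197 [0.621 0.024 0.047]
bar 0.62 141 162 [0.727 0.343 0.015]
tray 0.85 196 284 [0.417 0.201 0.006]
tray 0.71 376 169 [ 0.681 -0.246  0.057]
sleeve 0.48 347 274 [ 0.429 -0.162  0.058]
sleeve 0.4 222 264 [0.464 0.136 0.009]
jar 0.57 378 168 [ 0.682 -0.25   0.063]
roll 0.73 397 275 [ 0.422 -0.28   0.06 ]
roll 0.61 121 214 [0.592 0.388 0.025]
driver 0.74 453 184 [ 0.646 -0.448  0.025]
driver 0.58 228 153 [0.733 0.116 0.049]
```

View pics/top0.png

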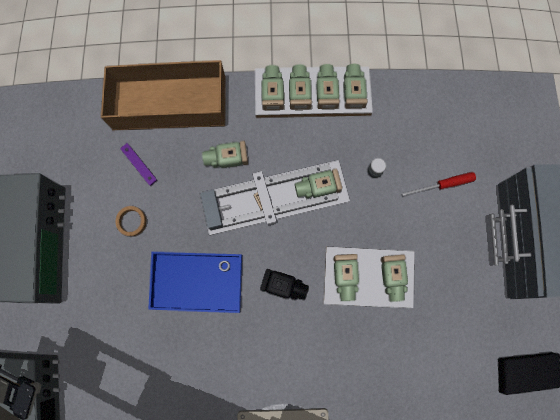

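View pics/scene0.png

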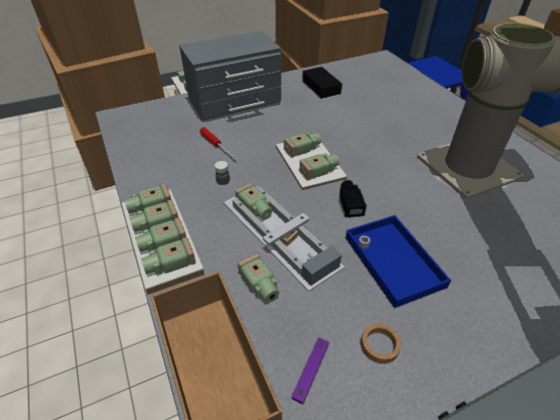

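The top view shows the lane running from its open end near (347,182) to the stop block at (212,208). Two things have the bar's shape: the silver one lying across the rails at (264,197) and the purple one on the bench at (138,164). The silver one fits, being aluminium and lying above the cap, and the cap shows at (259,201). The blue tray is at (196,282) with the sleeve at (224,266). I'll confirm the bar in one enlarged crop and measure poses.

Run:
```python
from h import *
z=np.load('top0.npz');P=z['P'];im=z['im']
cv2.imwrite('pics/crop0.png',cv2.resize(im[150:240,195:355][...,::-1],(800,450),interpolation=cv2.INTER_CUBIC))
def reg(name,box,zr):
    u0,u1,v0,v1=box;Q=P[v0:v1,u0:u1].reshape(-1,3);Q=Q[(Q[:,2]>zr[0])&(Q[:,2]<zr[1])]
    r=cv2.minAreaRect((Q[:,:2]*1000).astype(np.float32));print(name,len(Q),np.round(r[0],1),np.round(r[1],1),round(r[2],1),'medz',np.median(Q[:,2]).round(4))
reg('bench',(260,330,215,245),(-.1,.02))
reg('bar',(250,280,165,230),(.0415,.06))
reg('stop',(198,228,180,240),(.045,.07))
reg('housing',(292,346,160,205),(.036,.07))
reg('lanebits',(200,352,160,236),(.028,.07))
reg('tray',(145,247,248,316),(.022,.045))
reg('sleeve',(215,235,258,275),(.018,.05))
```

```text
bench 1993 [545.9 -43.8] [172.2  74.1] 88.6 medz 0.002
bar 504 [621.8  29.4] [130.1  23.9] 14.5 medz 0.0459
stop 547 [596.1 159.2] [90.6 35.4] 12.3 medz 0.0538
housing 1032 [650.9 -97.2] [ 88.1 122.6] 10.6 medz 0.0478
lanebits 3687 [631.6  10.3] [342.4 172.1] 88.8 medz 0.0432
tray 746 [421.2 202.2] [220.6 140.7] 87.5 medz 0.0311
sleeve 50 [459.5 130.7] [23.8 23.8] 14.8 medz 0.026
```

View pics/crop0.png

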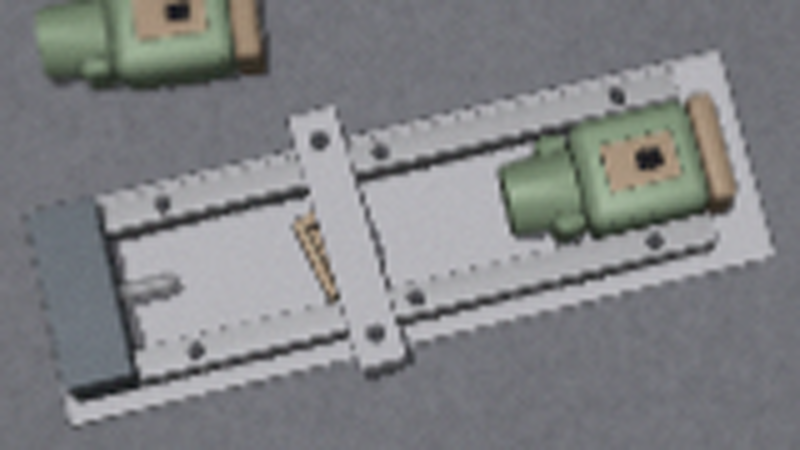

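The crop confirms that the silver-grey bar is the one lying across the rails, crop (350,240), with the champagne cap peeking out at (315,258). Next I'll compute the approach.

```bash
cat >> h.py <<'E'
def go(xyz,yaw,s=None):
    """delta (tool axes) from current pose to tool-down with tool-y heading `yaw` deg (mod 180)"""
    s=s or robot.read_state();R0=Rn.from_rotvec(s['orientation']).as_matrix()
    out=[]
    for k in (0,180):
        a=np.radians(yaw+k);y=np.array([np.cos(a),np.sin(a),0]);zz=np.array([0,0,-1.]);R=np.column_stack([np.cross(y,zz),y,zz])
        out.append((R0.T@(np.array(xyz)-s['tool_pos']),Rn.from_matrix(R0.T@R).as_rotvec()))
    out.sort(key=lambda o:np.linalg.norm(o[1]))
    for o in out: print('shift',o[0].round(4),'turn',o[1].round(4))
E
python3 - <<'E'
from h import *
s=robot.read_state();print(Rn.from_rotvec(s['orientation']).as_matrix().round(3),s['q'],s['force'])
go([.622,.029,.20],104)
print(np.array(robot.camera_model('wrist')['tool_from_camera']).round(3))
E
```

```text
[[-0.938  0.346  0.   ]
 [ 0.346  0.938  0.   ]
 [ 0.     0.    -1.   ]] [ 1.13163753e+00  1.30383089e-01  1.48817854e+00  1.51124390e-05
  1.52295492e+00 -8.53387987e-02] [-0.045136   -0.10911416 -0.28644658]
shift [-0.5735 -0.3573  0.0296] turn [ 1.000e-04  0.000e+00 -5.982e-01]
shift [-0.5735 -0.3573  0.0296] turn [ 0.0000e+00 -1.0000e-04  2.5434e+00]
[[-0.001 -0.964 -0.265  0.072]
 [ 1.    -0.001  0.    -0.001]
 [-0.001 -0.265  0.964 -0.154]
 [ 0.     0.     0.     1.   ]]
```

Emit:
{"op": "move_arm", "data": {
  "deltas": [-0.05,-0.03,0.003,0,0,-0.05,0.6,-0.1,-0.06,0.006,0,0,-0.1,0.6,-0.15,-0.09,0.008,0,0,-0.16,0.6,-0.2,-0.125,0.01,0,0,-0.21,0.6,-0.25,-0.156,0.013,0,0,-0.26,0.6,-0.3,-0.187,0.015,0,0,-0.31,0.6,-0.35,-0.218,0.018,0,0,-0.37,0.6,-0.4,-0.25,0.02,0,0,-0.42,0.6,-0.45,-0.28,0.023,0,0,-0.47,0.6,-0.5,-0.312,0.026,0,0,-0.52,0.6,-0.55,-0.343,0.028,0,0,-0.575,0.6,-0.5735,-0.3573,0.03,0,0,-0.598,0.6]
}}

```text
t: 2.05
tool_pos: [0.6234, 0.026, 0.1994]
orientation: [-0.381, 3.118, -0.001]
force: [0.2, 0.9, -0.2]
opening: 0.0555
gripper_force: 0.0
```

Run:
```python
from h import *
s=robot.read_state();print(s['t'],s['tool_pos'],s['q'],np.abs(s['dq']).max())
a=cam('wrist');P=cloud(*a);np.savez('w1.npz',P=P,im=a[0]);save('w1.png',a[0])
Z=P[...,2]
for nm,lo,hi in [('bar',.039,.049)]:
    Q=P[(Z>lo)&(Z<hi)&(abs(P[...,0]-.622)<.09)&(abs(P[...,1]-.029)<.045)]
    print(len(Q),cv2.minAreaRect((Q[:,:2]*1000).astype(np.float32)),np.median(Q[:,2]))
```

```text
2.05 [0.62337925 0.02599948 0.19939281] [-4.02007527e-02  2.08978880e-01  1.45590687e+00 -4.60375225e-04
  1.47645609e+00 -1.85385983e+00] 0.4254006998169482
3310 ((621.843994140625, 28.962322235107422), (129.4199676513672, 23.17859649658203), 14.608841896057129) 0.04324780503161024
```

View pics/w1.png

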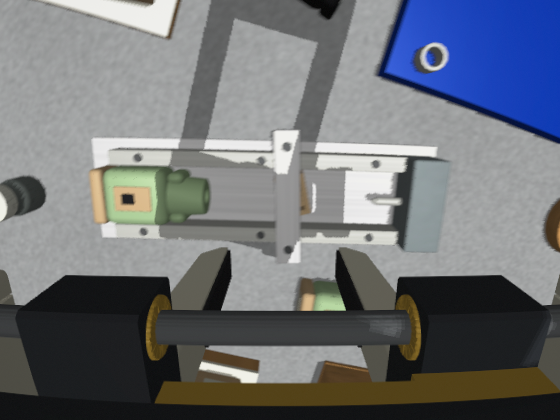

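The wrist view shows the bar at (287,195) across the rails, with the cap under it at (303,190), the housing at (150,193) and the stop at (423,205).

Run:
```python
from h import *
P=np.load('w1.npz')['P'];Z=P[...,2]
th=np.radians(102.3);ex=np.array([np.cos(th),np.sin(th)]);ey=np.array([-ex[1],ex[0]])
o=np.array([.6296,.0053]);L=(P[...,:2]-o);lx=L@ex;ly=L@ey
def rect(nm,m):
    Q=P[m];r=cv2.minAreaRect((Q[:,:2]*1000).astype(np.float32));print(nm,len(Q),np.round(r[0],1),np.round(r[1],1),round(r[2],2),np.median(Q[:,2]).round(4))
rect('stop',(Z>.045)&(Z<.06)&(abs(lx-.157)<.03)&(abs(ly)<.06))
for sgn in(1,-1):
    m=(abs(Z-.032)<.004)&(abs(lx)<.13)&(abs(lx-.025)>.02)&(abs(ly-sgn*.0375)<.012)
    c=np.polyfit(lx[m],ly[m],1);print('rail',m.sum(),c, 'slope deg',np.degrees(np.arctan(c[0])),np.percentile(ly[m]-c[0]*lx[m],[2,98]))
m=(Z>.036)&(abs(ly)<.04)&(lx<-.03)&(lx>-.2)
print('housing lx',np.percentile(lx[m],[.5,99.5]),'ly',np.percentile(ly[m],[1,99]),Z[m].max())
m=(Z>.011)&(Z<.030)&(abs(ly)<.028)&(lx>0)&(lx<.08)
rect('cap',m);print(np.percentile(lx[m],[1,99]),np.percentile(ly[m],[1,99]))
go([.6218,.029,.060],104.6);go([.6218,.029,.042],104.6)
```

```text
stop 3460 [596.  158.4] [90.7 35.7] 12.56 0.0512
rail 3663 [-0.00037429  0.03785548] slope deg -0.02144549899550711 [0.03006274 0.04518255]
rail 3113 [-0.00049286 -0.03611495] slope deg -0.028239006394627838 [-0.04371047 -0.02910779]
housing lx [-0.16166442 -0.0301026 ] ly [-0.02279502  0.03553213] 0.31238501086967563
cap 268 [620.2  34.3] [41.9 29.9] 25.76 0.0251
[0.01187578 0.04815677] [-0.01539574  0.02627047]
shift [0.0012 0.0055 0.1389] turn [-0.0017  0.     -0.0121]
shift [0.0012 0.0055 0.1389] turn [1.0000e-04 2.6000e-03 3.1295e+00]
shift [0.0012 0.0056 0.1569] turn [-0.0017  0.     -0.0121]
shift [0.0012 0.0056 0.1569] turn [1.0000e-04 2.6000e-03 3.1295e+00]
```

Emit:
{"op": "move_arm", "data": {
  "deltas": [0,0,0.05,0,0,-0.01,0.6,0,0,0.1,0,0,-0.01,0.6,0,0,0.13,0,0,-0.01,0.6,0,0,0.15,0,0,-0.01,0.6,0,0,0.158,0,0,-0.01,0.6,0,0,0.158,0,0,-0.01,0.6,0,0,0.158,0,0,-0.01,0.2,0,0,0.158,0,0,-0.01,0.1,0,0,0.158,0,0,-0.01,0.1,0,0,0.158,0,0,-0.01,0.1],
  "squeeze": 20
}}

```text
t: 3.35
tool_pos: [0.6223, 0.0291, 0.0421]
orientation: [-0.398, 3.116, 0.0]
force: [-1.1, 0.9, 1.6]
opening: 0.0235
gripper_force: 20.0
```

Run:
```python
from h import *
go([.6223,.0291,.142],104.6);go([.4021,.2231,.142],-2.5);go([.4021,.2231,.018],-2.5)
```

```text
shift [-0.     -0.     -0.0999] turn [ 0.      0.0006 -0.0006]
shift [-0.     -0.     -0.0999] turn [ 1.000e-03 -1.000e-04  3.141e+00]
shift [ 0.1643  0.2431 -0.1   ] turn [-4.000e-04  6.000e-04 -1.273e+00]
shift [ 0.1643  0.2431 -0.1   ] turn [6.0000e-04 4.0000e-04 1.8686e+00]
shift [0.1644 0.2431 0.024 ] turn [-4.000e-04  6.000e-04 -1.273e+00]
shift [0.1644 0.2431 0.024 ] turn [6.0000e-04 4.0000e-04 1.8686e+00]
```

Emit:
{"op": "move_arm", "data": {
  "deltas": [0,0,-0.03,0,0,0,0.1,0,0,-0.07,0,0,0,0.1,0,0,-0.1,0,0,0,0.1,0,0,-0.1,0,0,0,0.1]
}}

```text
t: 3.85
tool_pos: [0.6241, 0.0289, 0.1449]
orientation: [-0.398, 3.111, -0.002]
force: [-0.3, -0.2, -0.9]
opening: 0.0239
gripper_force: 20.0
```

Emit:
{"op": "move_arm", "data": {
  "deltas": [0.014,0.02,0,0,0,0.15,0.1,0.027,0.04,0,0,0,0.31,0.1,0.041,0.06,0,0,0,0.47,0.1,0.055,0.08,0,0,0,0.62,0.1,0.068,0.1,0,0,0,0.78,0.1,0.082,0.122,0,0,0,0.93,0.1,0.096,0.142,0,0,0,1.09,0.1,0.11,0.162,0,0,0,1.25,0.1,0.123,0.182,0,0,0,1.4,0.1,0.137,0.202,0,0,0,1.56,0.1,0.151,0.222,0,0,0,1.71,0.1,0.1643,0.2431,0,0,0,1.868,0.1]
}}

```text
t: 5.35
tool_pos: [0.4002, 0.2229, 0.1397]
orientation: [-2.274, -2.167, 0.004]
force: [-0.4, 0.8, -1.2]
opening: 0.0235
gripper_force: 20.0
```

Run:
```python
from h import *
s=robot.read_state();print(s['q'])
a=cam('wrist');P=cloud(*a);np.savez('w2.npz',P=P,im=a[0]);Z=P[...,2]
save('w2.png',a[0])
Q=P[(abs(Z-.03)<.004)&(P[...,0]>.3)&(P[...,0]<.53)&(P[...,1]>.07)&(P[...,1]<.33)]
print(len(Q),cv2.minAreaRect((Q[:,:2]*1000).astype(np.float32)))
go([.4021,.2231,.018],-2.5)
```

```text
[ 3.96237920e-01 -1.98345804e-01  1.97575739e+00 -3.36327258e-05
  1.36688578e+00  4.44540133e-01]
3491 ((422.2216491699219, 201.650390625), (219.45272827148438, 140.58685302734375), 87.34522247314453)
shift [-0.0012  0.0042  0.1215] turn [-0.004   0.0002 -0.0135]
shift [-0.0012  0.0042  0.1215] turn [3.0000e-04 6.3000e-03 3.1281e+00]
```

View pics/w2.png

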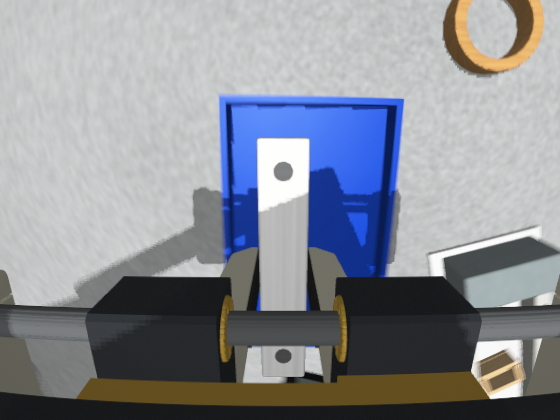

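The bar is held level at (283,255) over the tray, and the cap is visible uncovered at (500,372). I'll lower and release.

Emit:
{"op": "move_arm", "data": {
  "deltas": [0,0,0.05,0,0,0,0.1,0,0,0.09,0,0,0,0.1,0,0,0.115,0,0,0,0.1,0,0,0.1235,0,0,0,0.1,0,0,0.1235,0,0,0,0.1,0,0,0.1235,0,0,0,0.1,0,0,0.1235,0,0,0,0.36,0,0,0.1235,0,0,0,0.36,0,0,0.1,0,0,0,0.36,0,0,0.05,0,0,0,0.36,0,0,0,0,0,0,0.6,0,0,0,0,0,0,0.6]
}}

```text
t: 6.9
tool_pos: [0.4051, 0.2243, 0.1468]
orientation: [2.266, 2.171, 0.014]
force: [1.1, 0.4, -0.2]
opening: 0.0488
gripper_force: 0.0
```

Run:
```python
from h import *
print(robot.read_state()['force'])
a=cam('top');P=cloud(*a);Z=P[...,2]
th=np.radians(102.3);ex=np.array([np.cos(th),np.sin(th)]);ey=np.array([-ex[1],ex[0]])
o=np.array([.6296,.0053]);L=(P[...,:2]-o);lx=L@ex;ly=L@ey
hsv=cv2.cvtColor(a[0],cv2.COLOR_RGB2HSV)
m=(hsv[...,1]>60)&(hsv[...,0]>5)&(hsv[...,0]<30)&(abs(ly)<.035)&(lx>-.03)&(lx<.1)
Q=P[m];r=cv2.minAreaRect((Q[:,:2]*1000).astype(np.float32));print(m.sum(),r,np.percentile(lx[m],[2,98]),np.percentile(ly[m],[2,98]),np.median(Q[:,2]))
go([.62,.032,.16],102.3)
save('t2.png',a[0][150:320,140:360])
```

```text
[ 1.06067114  0.43983379 -0.15321114]
146 ((618.746337890625, 34.8001708984375), (39.744144439697266, 27.921663284301758), 25.41744613647461) [0.01635166 0.04395873] [-0.01471551  0.02441334] 0.015175669811567039
shift [-0.1822  0.2245 -0.0152] turn [ 0.0027 -0.0051  1.3133]
shift [-0.1822  0.2245 -0.0152] turn [ 0.0055  0.0029 -1.8283]
```

Run:
```python
from h import *
a=np.radians(-2.5);y=np.array([np.cos(a),np.sin(a),0]);z=np.array([0,0,-1.]);R=np.column_stack([np.cross(y,z),y,z])
s=dict(orientation=Rn.from_matrix(R).as_rotvec(),tool_pos=np.array([.4021,.2231,.142]))
go([.6198,.0345,.142],115.5,s)
```

```text
shift [-0.1789  0.2257  0.    ] turn [0.     0.     1.0821]
shift [-0.1789  0.2257  0.    ] turn [-0.      0.     -2.0595]
```

View pics/t2.png

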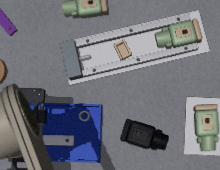

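The cap stands free in the lane at crop (122,50), and the bar lies in the tray at crop (60,140).

Emit:
{"op": "move_arm", "data": {
  "deltas": [-0.02,0.025,0,0,0,0.12,0.55,-0.04,0.05,0,0,0,0.24,0.55,-0.06,0.075,0,0,0,0.36,0.55,-0.08,0.1,0,0,0,0.48,0.55,-0.1,0.126,0,0,0,0.6,0.55,-0.12,0.151,0,0,0,0.73,0.55,-0.14,0.176,0,0,0,0.85,0.55,-0.16,0.202,0,0,0,0.97,0.55,-0.1789,0.2257,0,0,0,1.082,0.55,-0.1789,0.2257,0,0,0,1.082,0.55,-0.1789,0.2257,0,0,0,1.082,0.55]
}}

```text
t: 8.32
tool_pos: [0.6184, 0.0349, 0.14]
orientation: [-3.062, -0.696, 0.004]
force: [-0.1, 0.2, -0.1]
opening: 0.0511
gripper_force: 0.0
```

Run:
```python
from h import *
a=cam('wrist');P=cloud(*a);Z=P[...,2];save('w3.png',a[0])
th=np.radians(102.3);ex=np.array([np.cos(th),np.sin(th)]);ey=np.array([-ex[1],ex[0]])
L=(P[...,:2]-np.array([.6296,.0053]));lx=L@ex;ly=L@ey
m=(Z>.018)&(Z<.032)&(abs(ly)<.029)&(lx>-.02)&(lx<.085)
Q=P[m];print(m.sum(),cv2.minAreaRect((Q[:,:2]*1000).astype(np.float32)),np.median(Q[:,2]))
go([.6198,.0345,.021],115.5)
```

```text
1015 ((620.6099853515625, 35.297725677490234), (42.87693405151367, 29.888254165649414), 25.915115356445312) 0.02499376446761231
shift [0.0011 0.0013 0.1194] turn [-0.0012  0.0019  0.0025]
shift [0.0011 0.0013 0.1194] turn [-2.9000e-03 -1.9000e-03 -3.1391e+00]
```

View pics/w3.png

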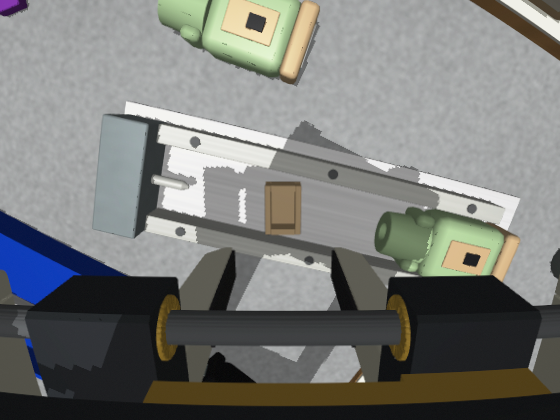

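The cap is at (283,207), aligned with the open fingers. I'll grasp it and lift.

Emit:
{"op": "move_arm", "data": {
  "deltas": [0,0,0.05,0,0,0,0.55,0,0,0.09,0,0,0,0.55,0,0,0.115,0,0,0,0.55,0,0,0.121,0,0,0,0.55,0,0,0.121,0,0,0,0.55,0,0,0.121,0,0,0,0.2,0,0,0.121,0,0,0,0.2,0,0,0.121,0,0,0,0.2,0,0,0.08,0,0,0,0.2,0,0,0.03,0,0,0,0.2,0,0,0,0,0,0,0.2,0,0,0,0,0,0,0.2],
  "squeeze": 12
}}

```text
t: 9.88
tool_pos: [0.6221, 0.0344, 0.1456]
orientation: [3.062, 0.694, 0.01]
force: [0.4, 0.2, -0.3]
opening: 0.0298
gripper_force: 12.0
```

Run:
```python
from h import *
a=np.radians(-2.6);tx=np.array([np.cos(a),np.sin(a)]);ty=np.array([-tx[1],tx[0]])
w=np.array([.422,.202])+.035*tx+.05*ty
a=np.radians(-64.5);y=np.array([np.cos(a),np.sin(a),0]);z=np.array([0,0,-1.]);R=np.column_stack([np.cross(y,z),y,z])
s=dict(orientation=Rn.from_matrix(R).as_rotvec(),tool_pos=np.array([.6198,.0345,.142]))
print(w);go([*w,.142],-92.6,s);go([*w,.022],-92.6,s)
```

```text
[0.45923212 0.25036082]
shift [-0.052 -0.264 -0.   ] turn [ 0.     -0.      0.4904]
shift [-0.052 -0.264 -0.   ] turn [ 0.      0.     -2.6512]
shift [-0.052 -0.264  0.12 ] turn [ 0.     -0.      0.4904]
shift [-0.052 -0.264  0.12 ] turn [ 0.      0.     -2.6512]
```

Emit:
{"op": "move_arm", "data": {
  "deltas": [-0.008,-0.04,0,0,0,0.08,0.2,-0.016,-0.08,0,0,0,0.16,0.2,-0.024,-0.12,0,0,0,0.24,0.2,-0.032,-0.16,0,0,0,0.32,0.2,-0.04,-0.2,0,0,0,0.4,0.2,-0.048,-0.24,0,0,0,0.46,0.2,-0.052,-0.264,0,0,0,0.49,0.2,-0.052,-0.264,0.03,0,0,0.49,0.2,-0.052,-0.264,0.08,0,0,0.49,0.2,-0.052,-0.264,0.11,0,0,0.49,0.2,-0.052,-0.264,0.12,0,0,0.49,0.2,-0.052,-0.264,0.12,0,0,0.49,0.2]
}}

```text
t: 11.38
tool_pos: [0.4579, 0.2497, 0.0203]
orientation: [3.14, -0.07, -0.004]
force: [-0.6, 0.1, -0.2]
opening: 0.03
gripper_force: 12.0
```

Emit:
{"op": "move_arm", "data": {
  "deltas": [0,0,0,0,0,0,0.2,0,0,0,0,0,0,0.42,0,0,0,0,0,0,0.42,0,0,-0.03,0,0,0,0.42,0,0,-0.08,0,0,0,0.42,0,0,-0.12,0,0,0,0.3,0,0,-0.12,0,0,0,0.1]
}}

```text
t: 12.25
tool_pos: [0.4617, 0.2515, 0.1464]
orientation: [-3.137, 0.069, -0.012]
force: [-0.1, -0.5, 0.2]
opening: 0.0234
gripper_force: 0.0
```

Run:
```python
from h import *
a=cam('wrist');P=cloud(*a);Z=P[...,2];save('w4.png',a[0])
r=lambda nm,m:print(nm,m.sum(),cv2.minAreaRect((P[m][:,:2]*1000).astype(np.float32)) if m.sum()>3 else '')
hsv=cv2.cvtColor(a[0],cv2.COLOR_RGB2HSV)
X,Y=P[...,0],P[...,1]
r('cap',(hsv[...,0]>5)&(hsv[...,0]<30)&(hsv[...,1]>50)&(abs(X-.42)<.07)&(abs(Y-.2)<.12)&(Z<.05))
r('bar',(hsv[...,1]<50)&(hsv[...,2]>100)&(abs(X-.41)<.05)&(abs(Y-.2)<.12)&(Z<.03))
s=robot.read_state();print(s['tool_pos'],s['q'][5])
```

```text
cap 1678 ((456.0111999511719, 249.6315460205078), (28.91359519958496, 48.59648132324219), 86.64659881591797)
bar 2162 ((426.0796203613281, 219.3323516845703), (201.28065490722656, 67.76470184326172), 89.98091125488281)
[0.46035574 0.25090969 0.1438209 ] 2.01619850822034
```

View pics/w4.png

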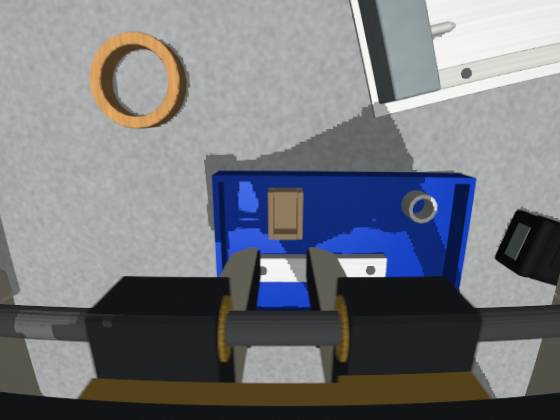

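The tray now holds the cap at (285,213) and the bar lying flat at (320,268), with the sleeve untouched at (420,206). Next is the push, from the tail side.

Run:
```python
from h import *
a=cam('top');Pt=cloud(*a)
th=np.radians(102.3);ex=np.array([np.cos(th),np.sin(th)]);ey=np.array([-ex[1],ex[0]]);o=np.array([.6296,.0053])
for P in (np.load('w1.npz')['P'],Pt):
    Z=P[...,2];L=P[...,:2]-o;lx=L@ex;ly=L@ey
    m=(Z>.037)&(Z<.056)&(abs(ly)<.034)&(lx<-.03)&(lx>-.19)
    print(m.sum(),np.percentile(lx[m],[.5,99.5]),np.percentile(ly[m],[1,99]))
    t=m&(lx<-.15);print('tail',np.polyfit(ly[t],lx[t],1))
    for b in(-.15,-.13,-.11,-.09,-.06):
        k=m&(abs(lx-b)<.008);print(b,np.percentile(ly[k],[2,98]).round(4),Z[k].max().round(3))
    j=(Z>.04)&(Z<.07)&(lx<-.22)&(lx>-.3)&(abs(ly)<.05);print('jar',np.percentile(lx[j],[1,99]),np.percentile(ly[j],[1,99]))
b=np.radians(-92.6);y=np.array([np.cos(b),np.sin(b),0]);z=np.array([0,0,-1.]);R=np.column_stack([np.cross(y,z),y,z])
s=dict(orientation=Rn.from_matrix(R).as_rotvec(),tool_pos=np.array([.4592,.2504,.142]))
p=o-.187*ex+.001*ey;print(p);go([*p,.142],12.3,s)
```

```text
5611 [-0.1624215  -0.05454718] [-0.02380923  0.02839592]
tail [-0.00037745 -0.15585976]
-0.15 [-0.0231  0.0274] 0.049
-0.13 [-0.023   0.0288] 0.051
-0.11 [-0.0235  0.0284] 0.05
-0.09 [-0.0224  0.0262] 0.049
-0.06 [-0.0127  0.0148] 0.047
jar [-0.25625253 -0.24393183] [-0.02127761  0.01173466]
927 [-0.16399152 -0.05307213] [-0.03014912  0.02892515]
tail [-3.37753212e-05 -1.57210360e-01]
-0.15 [-0.0241  0.0277] 0.055
-0.13 [-0.0272  0.0291] 0.055
-0.11 [-0.0251  0.0287] 0.056
-0.09 [-0.0222  0.0263] 0.054
-0.06 [-0.0223  0.0167] 0.052
jar [-0.27994891 -0.24360677] [-0.02009531  0.01431259]
[ 0.66845964 -0.17762055]
shift [0.2285 0.4181 0.    ] turn [ 0.     -0.      1.3107]
shift [0.2285 0.4181 0.    ] turn [ 0.      0.     -1.8309]
```

Emit:
{"op": "move_arm", "data": {
  "deltas": [0.019,0.035,0,0,0,-0.15,0,0.038,0.07,0,0,0,-0.305,0,0.057,0.105,0,0,0,-0.46,0,0.076,0.14,0,0,0,-0.61,0,0.095,0.175,0,0,0,-0.76,0,0.114,0.21,0,0,0,-0.915,0,0.133,0.245,0,0,0,-1.07,0,0.152,0.28,0,0,0,-1.22,0,0.171,0.315,0,0,0,-1.37,0,0.19,0.35,0,0,0,-1.525,0,0.21,0.385,0,0,0,-1.68,0,0.2285,0.4181,0,0,0,-1.831,0]
}}

```text
t: 13.85
tool_pos: [0.668, -0.1784, 0.1389]
orientation: [-1.961, -2.45, 0.002]
force: [-0.2, 0.1, 0.9]
opening: 0.0001
gripper_force: 0.0
```

Emit:
{"op": "move_arm", "data": {
  "deltas": [0,0,0,0,0,0,0,0,0,0,0,0,0,0]
}}

```text
t: 14.1
tool_pos: [0.6677, -0.1768, 0.1396]
orientation: [-1.969, -2.444, 0.001]
force: [0.1, -0.7, -0.1]
opening: 0.0003
gripper_force: 0.0
```

Run:
```python
from h import *
s=robot.read_state();print(s['tool_pos'],s['q'],s['opening']);go([.6685,-.1776,.025],12.3)
```

```text
[ 0.66765008 -0.176816    0.1395836 ] [-3.33271711e-01  4.27806711e-01  1.30097233e+00  3.46927936e-04
  1.41606314e+00 -5.47401545e-01] 0.00033577101141329013
shift [-0.0012  0.001   0.1146] turn [-0.0026 -0.002  -0.0006]
shift [-0.0012  0.001   0.1146] turn [-3.100e-03  4.100e-03  3.141e+00]
```

Emit:
{"op": "move_arm", "data": {
  "deltas": [0,0,0.05,0,0,0,0,0,0,0.09,0,0,0,0,0,0,0.117,0,0,0,0,0,0,0.117,0,0,0,0,0,0,0.117,0,0,0,0,0.008,0,0.117,0,0,0,0,0.016,0,0.117,0,0,0,0,0.022,0,0.117,0,0,0,0,0.028,0,0.117,0,0,0,0,0.034,0,0.117,0,0,0,0,0.04,0,0.117,0,0,0,0,0.046,0,0.117,0,0,0,0]
}}

```text
t: 15.6
tool_pos: [0.6587, -0.1322, 0.0246]
orientation: [-1.969, -2.448, 0.0]
force: [1.9, -3.1, 2.1]
opening: 0.0003
gripper_force: 1.4
```

Run:
```python
from h import *
a=cam('top');P=cloud(*a)
th=np.radians(102.3);ex=np.array([np.cos(th),np.sin(th)]);ey=np.array([-ex[1],ex[0]]);o=np.array([.6296,.0053])
Z=P[...,2];L=P[...,:2]-o;lx=L@ex;ly=L@ey
hsv=cv2.cvtColor(a[0],cv2.COLOR_RGB2HSV)
m=(hsv[...,0]>40)&(hsv[...,0]<85)&(hsv[...,1]>40)&(abs(ly)<.035)&(abs(lx)<.2)
print(m.sum(),np.percentile(lx[m],[1,99.5]),np.percentile(ly[m],[1,99]))
s=robot.read_state();l=s['tool_pos'][:2]-o;print(l@ex,l@ey,s['tool_pos'],s['force'])
```

```text
304 [-0.11713015 -0.02388076] [-0.02103507  0.03091658]
-0.1397408645092708 0.0008060516514332103 [ 0.6585815  -0.13140491  0.02443898] [-0.16992453 -0.45952602  0.72002679]
```

Emit:
{"op": "move_arm", "data": {
  "deltas": [0.01,0,0,0,0,0,0,0.022,0,0,0,0,0,0,0.034,0,0,0,0,0,0,0.046,0,0,0,0,0,0,0.058,0,0,0,0,0,0,0.07,0,0,0,0,0,0,0.08,0,0,0,0,0,0,0.09,0,0,0,0,0,0,0.1,0,0,0,0,0,0,0.11,0,0,0,0,0,0,0.118,0,0,0,0,0,0,0.125,0,0,0,0,0,0]
}}

```text
t: 17.15
tool_pos: [0.632, -0.01, 0.0246]
orientation: [1.969, 2.448, -0.0]
force: [-1.0, -1.4, -0.8]
opening: 0.0008
gripper_force: 0.5
```

Emit:
{"op": "move_arm", "data": {
  "deltas": [0.006,0,0,0,0,0,0,0.012,0,0,0,0,0,0,0.018,0,0,0,0,0,0,0.023,0,0,0,0,0,0,0.028,0,0,0,0,0,0,0.032,0,0,0,0,0,0,0.035,0,0,0,0,0,0,0.035,0,0,0,0,0,0]
}}

```text
t: 18.15
tool_pos: [0.6245, 0.024, 0.0247]
orientation: [-1.969, -2.448, -0.0]
force: [-0.4, -0.4, 1.0]
opening: 0.0003
gripper_force: 0.0
```

```bash
cat > chk.py <<'E'
from h import *
a=cam('top');P=cloud(*a)
th=np.radians(102.3);ex=np.array([np.cos(th),np.sin(th)]);ey=np.array([-ex[1],ex[0]]);o=np.array([.6296,.0053])
Z=P[...,2];L=P[...,:2]-o;lx=L@ex;ly=L@ey
hsv=cv2.cvtColor(a[0],cv2.COLOR_RGB2HSV)
m=(hsv[...,0]>40)&(hsv[...,0]<85)&(hsv[...,1]>40)&(abs(ly)<.035)&(abs(lx)<.2)
print(m.sum(),np.percentile(lx[m],[1,99.5]),np.percentile(ly[m],[1,99]))
s=robot.read_state();l=s['tool_pos'][:2]-o;print(l@ex,l@ey,s['tool_pos'],s['force'])
E
python3 chk.py
```

```text
159 [0.0499823  0.10498949] [-0.0236302   0.03011128]
0.01925570371866221 0.0009249440901049987 [0.62459424 0.02391666 0.02469818] [0.18418947 0.32790125 0.70420471]
```

Emit:
{"op": "move_arm", "data": {
  "deltas": [0.001,0,0,0,0,0,0,0.002,0,0,0,0,0,0,0.003,0,0,0,0,0,0,0.003,0,0,0,0,0,0]
}}

```text
t: 18.7
tool_pos: [0.6241, 0.0265, 0.0247]
orientation: [1.969, 2.448, -0.0]
force: [0.4, -2.4, -0.0]
opening: 0.0007
gripper_force: 1.1
```

Emit:
{"op": "move_arm", "data": {
  "deltas": [0.001,0,0,0,0,0,0,0.002,0,0,0,0,0,0,0.002,0,0,0,0,0,0]
}}

```text
t: 19.08
tool_pos: [0.6241, 0.0266, 0.0249]
orientation: [1.968, 2.446, -0.002]
force: [1.5, -10.8, -0.7]
opening: 0.0006
gripper_force: 5.2
```

The housing stopped dead and the force rose, so it has met the stop face. I'll back off, lift and check.

Emit:
{"op": "move_arm", "data": {
  "deltas": [-0.005,0,0,0,0,0,0,-0.02,0,0,0,0,0,0,-0.035,0,0,0,0,0,0,-0.05,0,-0.03,0,0,0,0,-0.09,0,-0.08,0,0,0,0,-0.13,0,-0.12,0,0,0,0,-0.17,0,-0.16,0,0,0,0,-0.17,0,-0.16,0,0,0,0,-0.17,0,-0.16,0,0,0,0]
}}

```text
t: 20.2
tool_pos: [0.6595, -0.1378, 0.1838]
orientation: [-1.969, -2.446, 0.0]
force: [0.5, 0.1, -0.2]
opening: 0.0007
gripper_force: 0.0
```

```bash
cat >> chk.py <<'E'
b=cam('wrist');im=np.hstack([cv2.resize(a[0][140:320,135:360],(450,360)),cv2.resize(b[0],(350,262))[:].copy() if 0 else np.zeros((360,1,3),np.uint8)])
save('fin.png',np.hstack([cv2.resize(a[0][140:320,135:360],(400,320)),cv2.resize(b[0],(400,300)) if 0 else cv2.copyMakeBorder(cv2.resize(b[0],(400,300)),0,20,0,0,0)]))
P=cloud(*b);Z=P[...,2];L=P[...,:2]-o;lx=L@ex;ly=L@ey
m=(Z>.037)&(Z<.056)&(abs(ly)<.034)&(lx<.15)&(lx>-.02)
if m.sum()>50:
    print('w',m.sum(),np.percentile(lx[m],[.5,99.5]),np.percentile(ly[m],[1,99]))
    for c in(.04,.06,.08):
        k=m&(abs(lx-c)<.008);print(c,np.percentile(ly[k],[2,98]))
E
python3 chk.py
```

```text
452 [-0.11666465  0.13788799] [-0.02337573  0.02996426]
-0.14524144433964736 0.0015725477483609508 [ 0.65900439 -0.13694251  0.18278252] [ 0.34790042 -0.04213604 -0.36627541]
```

View pics/fin.png

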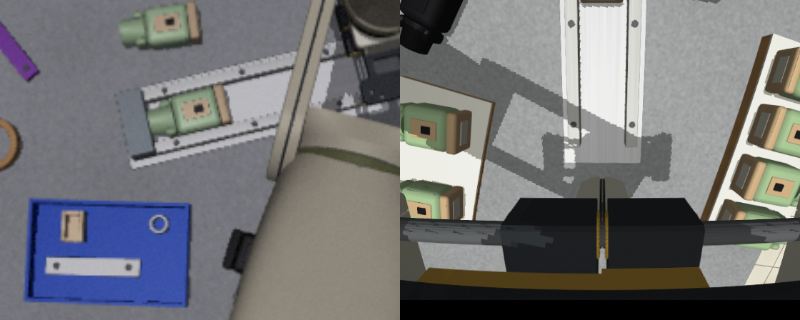

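The picture shows the housing's nose against the stop at (150,122), with the cap at (72,225) and the bar at (92,266) in the tray. The arm is clear, so I'm handing in.

```bash
python3 -c "
from plant import robot
print(robot.close_job())"
```

```text
the job is handed in; nothing more can be done
None
```

The job is handed in, though no verdict came back: the bar (flat) and the end cap lie in the blue tray, the housing was pushed until it stopped firmly against the stop block, the last pictures show nothing else moved, and the arm was clear of everything at about 20 s.

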